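# Bring out the tablet tray and seat the tin

### The arm

A 6-joint arm with a two-finger parallel gripper is mounted at the origin on the work surface. World frame = base frame: x ahead of the robot, y to its left, z up, the work surface at z = 0. Lengths are in m, angles in degrees, forces in N, time in s.
With the tool pointing down it reaches from about 0.35 to 0.925 m from the base axis. Payload 6.4 kg.
Tool frame: the origin (TCP) lies midway between the tips of the shut fingers; the grasp point (between the pads) lies 19 mm behind it; z points along the fingers, y is the line along which they close (so a half turn about z gives the same grasp; the last joint's range is limited). The gripper opens to 94 mm and grips with 3 to 60 N. Pads are 16 mm wide; open, the fingers measure 119 mm over their backs; the gripper's body (75 mm by 177 mm) begins 78 mm behind the grasp point.
Start: joints at [55.457, 14.043, 89.255, -0, 76.702, -9.975], TCP at [0.27, 0.591, 0.205] pointing down, gripper open.
Joint ranges: [-179.41, 179.41], [-58.25, 129.5], [7.25, 145.43], [-54.29, 234.29], [11.92, 165.04], [-157.13, 157.13]. Speed limits (degrees/s): [147.25, 147.25, 180, 180, 180, 180].

### API

Orientations are given as a 3x3 rotation matrix whose columns are the frame's x, y, z axes.
In Python, from station import state, camera, job_done gives the robot as it stands.
- The arm moves only by the tool carry_out, never from a script. Its argument "steps" is a list of rows, each a list of 4 numbers: the shift along the tool's x, y, z in units of 25 mm (1.0 is 25 mm), then the turn about the tool's z in units of 6 degrees (1.0 is 6 degrees). In form: [[tx, ty, tz, spin], ...]. A call has 1 to 8 rows; each row is the pose to reach, as a shift and turn from the pose commanded when the call began, along the tool's axes at that moment; what a row does not reach only later rows make up. A row lasts 1/10 s, in which the tool goes at most 50 mm and 8.59 degrees, less where a joint would pass 70% of its speed; a pose out of reach is approached as far as the arm can. A call with a gripper value outside its range is refused whole. "claw" is the closure in counts, from 0 (fully open) to 255 (shut), set as the call begins (left out, the last holds). The fingers move at their own pace and stop on an object; "squeeze" is the grip in N (left out, the last holds). Time passes only in rows, so rows that repeat a pose let the fingers close. It gives the time, the measured TCP pose, the force, the opening and the grip force at its end, in the units of the state.
- state(): the state, without advancing time (a new reading comes with each control period).
- camera(name): name is "side" or "top"; returns a dict with "color" (420x560x3 uint8, red, green, blue), "fx", "fy", "cx", "cy" (pixels), "camera_from_world" (4x4, takes a point from world to camera coordinates). Camera axes: x right, y up, looking along -z (the intrinsics and any distortion apply to the point x, -y, -z); pixel columns grow to the right and rows downward; lengths in m; the calibration is good to about 2 mm. A picture is of the moment at which its call begins. There is no depth.
- job_done(): hands the job in; it is judged then, once.
The state is a dict: "clock": time; "joints": joint angles; "joint_velocities": joint speeds; "tau": joint torques, N m; "tool_pos": TCP position; "tcp_rot": TCP orientation; "ft_force": force on the tool from outside, world axes, zero at the start; "wrist_torque": the same for the moment, N m; "width": finger opening in m; "gripper_force": force on a finger pad.
Only numpy, scipy, OpenCV 4.12 (cv2) and the standard library are available. Lean on these libraries where they do the work, as an engineer would, in place of code of your own. Each camera call takes 0.05 s, during which the arm holds its last target. There are 200 camera calls.

### The job

Pull the shallow tray under the walnut remote organiser all the way out until you feel its stop, without dragging the organiser along the cabinet top. Then lower the closed white tin into the round steel dish in the tray so that it sits fully down, upright and centred before you let go. Leave the tray fully out, and leave the torch, the coaster and the candle where they are.

Things in the scene. Friction and masses are not known exactly. Their poses are not given: they have to be found in the camera images.
- organiser: Walnut organiser, 150 deep (x) x 200 wide x 121 mm high, 1.6 kg, free-standing: 10 to 20 N drags it. Origin: centre of underside; x runs front to back, z up. Front face x=-75 mm; the upper part (66 to 121 mm up; three slots, two remotes up to 240 mm high) overhangs it by 8 mm, so an upright gripper cannot reach the pull: tilt about 40 deg (35 to 45), fingers pointing down and to +x.
- tray (a joint): How far the tray is pulled out along the organiser's -x, in m; 0 = front panel flush with the front face. It starts nearly shut, runs with about 1.5 N of friction (a little more if fast) to a hard stop, whose place is not told but lies 90 to 140 mm out; there the resistance rises sharply. It stays where it is left.
- tab (a point): Centre of the tray's pull: a plain walnut tab in the middle of the tray's front panel, 34 mm long (organiser x), 16 mm wide (y), 18 mm high, its centre 37 mm above the cabinet top, 17 mm in front of the panel, straight in front (-x) of the organiser's origin. Pinch it across its width. Axes as the organiser; moves with the tray.
- dish (a point): Centre of the inner floor of the conical steel dish fixed in the tray, 20 mm above the cabinet top, 47 mm behind the outside of the front panel. Floor radius about 15 mm; mouth 29 mm inside, 33 outside, 9.5 mm above the floor. Front panel: 10 mm thick, top at 63 mm; tray side walls: tops at 45 mm, inner faces 78 mm either side (y) of the dish. Axes as the organiser; moves with the tray.
- tin_mid (a point): Centre (half-way up) of the closed white screw-top tin: 47 mm in diameter, 70 mm high, 110 g, straight-sided, with a rounded base (small flat foot 25 mm in diameter, curving out to full width 13 mm up). This point is 35 mm above the underside; z is the tin's axis. It stands on the cabinet top, upright.
- torch: Yellow plastic torch lying on its side, 155 mm long, 44 mm thick; origin under its middle, x along it. To be left alone.
- coaster: Round stainless steel coaster lying flat, 96 mm in diameter, 5 mm thick; origin under its centre. To be left alone.
- candle: Candle in an amber glass jar, 72 mm in diameter, 75 mm high; origin under its centre. To be left alone.
There are look-alikes about, which are no part of the job. Several things look just like the part that bears tin_mid: the one meant starts farthest to the robot's left.

How it is judged:
By the outcome, as a careful person would: the job done as asked, in the order asked, and still so for the second after the job is handed in, with the robot touching nothing.
It also fails if it takes over 59 s, if anything falls off the work surface, if the arm or the gripper's body presses on something with over 40 N, if the wrist force passes 120 N, or if a joint passes its speed limit or range.

## Working session

There is one attempt and no reset: what is moved stays moved. The work goes in short steps, Python scripts to look and compute and a tool call to move; the robot and the scene stay as the last step left them, time stands still between calls to the robot, and variables do not carry over. Pictures are saved under pics/ and viewed, at most 10 in all, crops included, and the job is handed in when it is done.

Besides the shell and the picture viewer there is one more tool, called after "Emit:" as name(argument=value, ...) on one line, values as JSON. carry_out: Moves the arm, as the interface text tells. Its arguments: {"type":"object","properties":{"steps":{"type":"array"},"claw":{"type":"number"},"squeeze":{"type":"number"}},"required":["steps"]}

```bash
mkdir -p pics
python3 - <<'E'
from station import state,camera
import cv2,numpy as np
s=state();print({k:np.round(v,3).tolist() for k,v in s.items()})
for n in("side","top"):
    c=camera(n);cv2.imwrite(f"pics/{n}0.png",c["color"][:,:,::-1]);print(n,c["fx"],c["fy"],c["cx"],c["cy"],[k for k in c]);print(np.round(c["camera_from_world"],4).tolist())
E
```

```text
{'clock': 0.0, 'joints': [55.456, 14.084, 89.322, -0.001, 76.703, -9.978], 'joint_velocities': [0.006, -0.061, -0.036, -0.009, -0.043, 0.044], 'tau': [0.001, -41.584, -31.46, 0.069, 0.033, -0.0], 'tool_pos': [0.27, 0.591, 0.204], 'tcp_rot': [[-0.909, 0.416, -0.001], [0.416, 0.909, -0.002], [0.0, -0.002, -1.0]], 'ft_force': [0.197, 0.199, -0.189], 'wrist_torque': [0.006, -0.027, 0.003], 'gripper_force': 0.0, 'width': 0.094}
side 394.11550017374475 394.11550017374475 280.3880009574232 210.44707947927816 ['color', 'fx', 'fy', 'cx', 'cy', 'camera_from_world']
[[-0.9828, -0.1842, 0.0115, 0.5759], [0.1365, -0.6836, 0.717, -0.0345], [-0.1242, 0.7062, 0.697, -0.9434], [0.0, 0.0, 0.0, 1.0]]
top 473.3918818019698 473.3918818019698 280.5016643950929 211.85329648323838 ['color', 'fx', 'fy', 'cx', 'cy', 'camera_from_world']
[[-0.0215, -0.9997, 0.0073, 0.1204], [0.9975, -0.0209, 0.0678, -0.545], [-0.0676, 0.0087, 0.9977, -1.0714], [0.0, 0.0, 0.0, 1.0]]
```

View pics/side0.png

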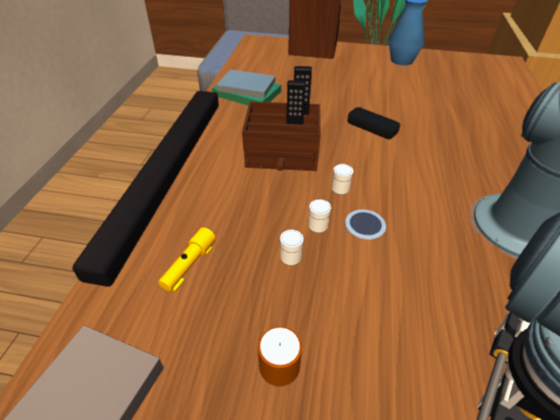

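View pics/top0.png

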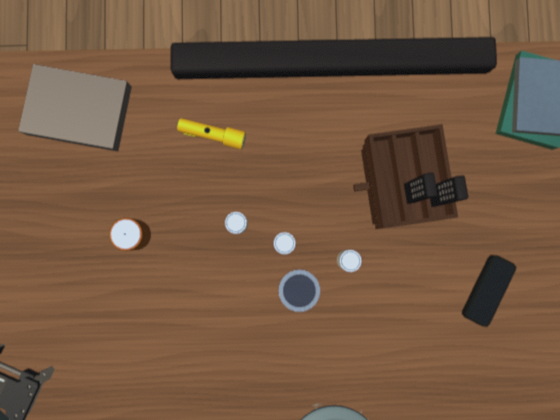

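The robot's left is +y, which is image-left in the top view, so the meant tin is the one at top (236,222), side (291,247). The organiser's front faces +y, with the tab at top (360,187) and side (281,163). Next I'll zoom in on the organiser.

```bash
cat > h.py <<'E'
import numpy as np,cv2
from station import state,camera
def ray(c,u,v):
    T=np.array(c["camera_from_world"]);R=T[:3,:3];o=-R.T@T[:3,3]
    d=R.T@np.array([(u-c["cx"])/c["fx"],-(v-c["cy"])/c["fy"],-1.]);return o,d
def onz(c,u,v,z):
    o,d=ray(c,u,v);return o+d*(z-o[2])/d[2]
def proj(c,p):
    T=np.array(c["camera_from_world"]);q=T[:3,:3]@np.array(p)+T[:3,3]
    return np.array([c["cx"]-c["fx"]*q[0]/q[2],c["cy"]+c["fy"]*q[1]/q[2]])
def two(c1,p1,c2,p2):
    (o1,d1),(o2,d2)=ray(c1,*p1),ray(c2,*p2)
    t=np.linalg.lstsq(np.c_[d1,-d2],o2-o1,rcond=None)[0];a=o1+t[0]*d1;b=o2+t[1]*d2
    return (a+b)/2,np.linalg.norm(a-b)
E
python3 - <<'E'
from h import *
t=camera("top");s=camera("side")
for n,c in(("top",t),("side",s)):
    im=c["color"];h=cv2.cvtColor(im,cv2.COLOR_RGB2HSV)
    m=((h[...,1]<60)&(h[...,2]>170)).astype(np.uint8)
    k,l,st,ce=cv2.connectedComponentsWithStats(m)
    for i in range(1,k):
        if st[i,4]>100: print(n,st[i],ce[i].round(1),onz(c,*ce[i],.07).round(4))
a=t["color"][115:235,340:480,::-1];b=s["color"][55:185,225:345,::-1]
g=lambda a:cv2.convertScaleAbs(cv2.resize(a,(400,int(400*a.shape[0]/a.shape[1])),interpolation=cv2.INTER_CUBIC),alpha=1.8)
A,B=g(a),g(b);H=max(len(A),len(B));o=np.zeros((H,800,3),np.uint8);o[:len(A),:400]=A;o[:len(B),400:]=B
cv2.imwrite("pics/org.png",o);print(400/140,400/120)
print(onz(t,360,187,.037))
E
```

```text
top [225 212  22  21 353] [235.4 222.2] [0.5234 0.2084 0.07  ]
top [111 219  29  30 678] [125.1 233.7] [0.5033 0.4488 0.07  ]
top [274 233  21  21 356] [284.  242.9] [0.476 0.103 0.07 ]
top [340 250  21  22 362] [350.  260.4] [ 0.4347 -0.0399  0.07  ]
top [280 271  39  39 196] [297.  288.2] [0.3773 0.0769 0.07  ]
side [334 164  20  16 223] [343.  170.7] [ 0.4358 -0.0337  0.07  ]
side [309 199  22  19 294] [319.8 207.3] [0.4773 0.108  0.07  ]
side [345 210  41  30 349] [365.2 225. ] [0.376  0.1434 0.07  ]
side [280 230  24  21 369] [291.2 239. ] [0.5242 0.2135 0.07  ]
side [501 237  25  16 233] [512.8 244. ] [0.077  0.1388 0.07  ]
side [  45  327   76   48 1392] [ 80.6 351. ] [0.8162 0.5155 0.07  ]
side [ 261  328   38   37 1107] [279.5 345.8] [0.5047 0.4463 0.07  ]
side [502 378  21  30 227] [510.6 395.5] [0.1503 0.4581 0.07  ]
2.857142857142857 3.3333333333333335
[ 0.59899182 -0.07287802  0.037     ]
```

View pics/org.png

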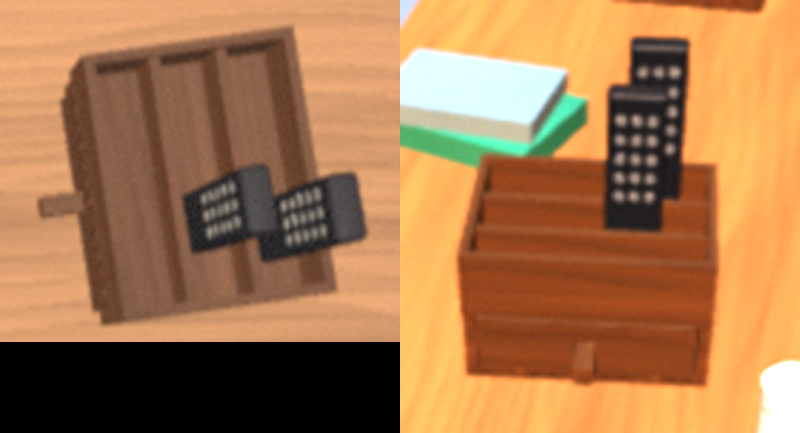

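The crop shows the top-face corners at about (80,55), (293,28), (335,290) and (103,323). The tab runs from (40,207) to about (85,203), and the remotes stand in the middle and rear slots.

Run:
```python
from h import *
t=camera("top");s=camera("side")
P=[onz(t,340+u/2.857,115+v/2.857,.121) for u,v in[(80,55),(293,28),(335,290),(103,323)]]
P=np.array(P)[:,:2];print(P.round(4),[np.linalg.norm(P[i]-P[i-3]).round(4) for i in range(4)])
ax=(P[1]-P[0]+P[2]-P[3]);ay=(P[0]-P[3]+P[1]-P[2]);ax/=np.linalg.norm(ax);ay/=np.linalg.norm(ay)
x2=np.array([ay[1],-ay[0]])
X=ax+x2;X/=np.linalg.norm(X);print(ax,x2,"X",X,"ang",np.degrees(np.arctan2(X[1],X[0])))
o=P.mean(0)+X*.004;print("origin",o)
for u,v in[(40,207),(80,203)]:
    p=onz(t,340+u/2.857,115+v/2.857,.046)[:2];Y=np.array([-X[1],X[0]]);print("tab",p,"in org",(p-o)@X,(p-o)@Y)
# side: tab tip top mid at crop (585-400,360)/3.333 
print("tabtip 2view",two(t,(340+41/2.857,115+207/2.857),s,(225+184/3.333,55+359/3.333)))
# front lower edges in side image: top edge front corners
for u,v in[(460,260),(713,266)]: print("side top front corner",onz(s,225+(u-400)/3.333,55+v/3.333,.121))
for u,v in[(468,374),(706,383)]: print("side base corner",onz(s,225+(u-400)/3.333,55+v/3.333,0))
# remotes tops 2-view
for a,b in[((195,222),(637,92))]: print("remote",two(t,(340+a[0]/2.857,115+a[1]/2.857),s,(225+(b[0]-400)/3.333,55+b[1]/3.333)))
```

```text
[[ 0.7007 -0.0784]
 [ 0.7178 -0.237 ]
 [ 0.523  -0.2591]
 [ 0.5025 -0.0885]] [np.float64(0.1595), np.float64(0.196), np.float64(0.1718), np.float64(0.1984)]
[ 0.11356052 -0.99353108] [ 0.0814557  -0.99667696] X [ 0.0975208  -0.99523349] ang -84.40357525742637
origin [ 0.61140765 -0.16971473]
tab [ 0.59718856 -0.05770472] in org -0.11286276639518428 -0.003228009016870312
tab [ 0.59970967 -0.08938835] in org -0.08108429471087593 -0.003808727760837806
tabtip 2view (array([ 0.59713683, -0.05740951,  0.05215102]), np.float64(0.0013597934881452462))
side top front corner [ 0.69668183 -0.07053626  0.121     ]
side top front corner [ 0.50753107 -0.10111973  0.121     ]
side base corner [ 0.70055229 -0.08561691  0.        ]
side base corner [ 0.50504062 -0.11297442  0.        ]
remote (array([ 0.56833503, -0.12387166,  0.24264838]), np.float64(0.011579054502801684))
```

Emit:
carry_out(steps=[[-1.4, -1.15, 0, 1.2], [-2.85, -2.3, 0, 2.5], [-4.3, -3.45, 0, 3.7], [-5.7, -4.6, 0, 5], [-7.1, -5.75, 0, 6.2], [-8.6, -6.9, 0, 7.4], [-10, -8.05, 0, 8.6], [-11.4, -9.2, 0, 9.8]], claw=130)

```text
clock: 1.1
tool_pos: [0.4343, 0.2618, 0.2056]
tcp_rot: [[-0.11, 0.994, 0.001], [0.994, 0.11, 0.0], [0.0, 0.001, -1.0]]
ft_force: [0.6, -0.9, 0.1]
width: 0.0456
gripper_force: 0.0
```

Emit:
carry_out(steps=[[-1.6, 0.7, 0, 0], [-3.2, 1.4, 0, 0], [-4.8, 2.1, 0, 0], [-6.4, 2.8, 0, 0], [-8, 3.6, 1, 0], [-9.6, 4.3, 2, 0], [-11.3, 5.1, 3.2, 0], [-11.3, 5.1, 4.2, 0]])

```text
clock: 1.9
tool_pos: [0.5955, -0.0064, 0.1002]
tcp_rot: [[-0.111, 0.994, 0.003], [0.994, 0.111, -0.001], [-0.002, 0.003, -1.0]]
ft_force: [-0.2, 0.2, -0.1]
width: 0.0463
gripper_force: 0.0
```

Run:
```python
from h import *
t=camera("top");s=camera("side");st=state();print(st["tool_pos"])
a=t["color"][140:240,290:430,::-1];b=s["color"][100:220,220:360,::-1]
g=lambda a:cv2.convertScaleAbs(cv2.resize(a,None,fx=400/140,fy=400/140,interpolation=cv2.INTER_CUBIC),alpha=1.8)
A,B=g(a),g(b);o=np.zeros((350,800,3),np.uint8);o[:len(A),:400]=A;o[:len(B),400:]=B[:350]
cv2.imwrite("pics/ap.png",o)
p=np.array(st["tool_pos"]);print(proj(t,p),proj(s,p))
```

```text
[ 0.59035726 -0.00324457  0.09596165]
[332.53593946 188.36332483] [279.30647022 161.96710407]
```

View pics/ap.png

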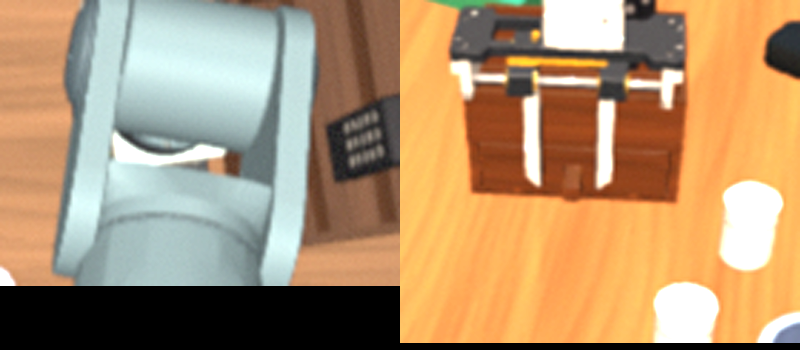

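The side crop shows the fingertips at columns 535 and 603, straddling the tab at 572. The remotes' front faces lie about 90 mm behind the grasp axis. The moves can't tilt the tool. With the TCP at z=0.031 the gripper body clears the 121 mm top by about 7 mm, and the pads still overlap the tab by about 15 mm, so I'll grasp upright there.

Emit:
carry_out(steps=[[-1.2, 0, 0.2, 0], [-2.5, 0, 0.5, 0], [-2.5, 0, 1.2, 0], [-2.5, 0, 1.8, 0], [-2.5, 0, 2.2, 0], [-2.5, 0, 2.4, 0], [-2.5, 0, 2.4, 0], [-2.5, 0, 2.4, 0]])

```text
clock: 2.8
tool_pos: [0.6007, -0.0641, 0.041]
tcp_rot: [[-0.116, 0.993, 0.001], [0.993, 0.116, -0.0], [-0.0, 0.001, -1.0]]
ft_force: [0.9, 0.8, -0.1]
width: 0.0462
gripper_force: 0.0
```

Run:
```python
from h import *
s=camera("side");st=state();print(st["tool_pos"],st["ft_force"])
cv2.imwrite("pics/at.png",cv2.convertScaleAbs(cv2.resize(s["color"][90:190,220:360,::-1],None,fx=5,fy=5,interpolation=cv2.INTER_CUBIC),alpha=1.8))
```

```text
[ 0.60087322 -0.06425328  0.04122545] [-0.07048987  0.18761314  0.26437461]
```

View pics/at.png

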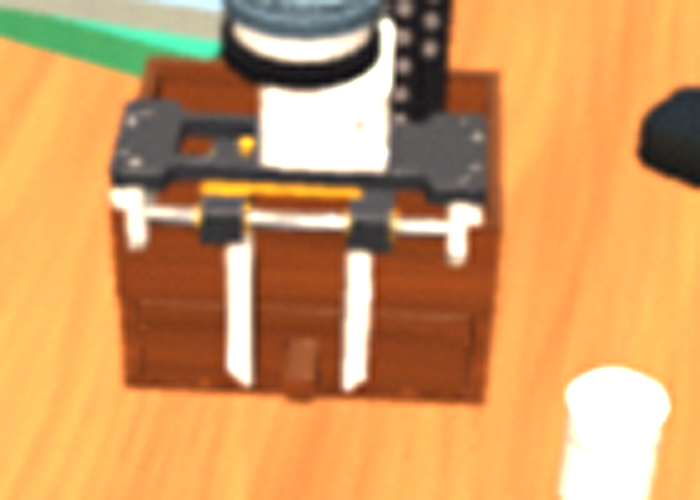

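The fingers straddle the tab symmetrically: they are at columns 245 and 355, and the tab is at 302. Now I'll descend and pinch gently.

Emit:
carry_out(steps=[[0, 0, 0.2, 0], [0, 0, 0.45, 0], [0, 0, 0.45, 0], [0, 0, 0.45, 0]])

```text
clock: 3.25
tool_pos: [0.6001, -0.0644, 0.0288]
tcp_rot: [[-0.115, 0.993, -0.001], [0.993, 0.115, 0.0], [0.0, -0.001, -1.0]]
ft_force: [0.1, 0.0, 0.9]
width: 0.0463
gripper_force: 0.0
```

Emit:
carry_out(steps=[[0, 0, 0, 0], [0, 0, 0, 0], [0, 0, 0, 0], [0, 0, 0, 0], [0, 0, 0, 0], [0, 0, 0, 0], [0, 0, 0, 0], [0, 0, 0, 0]], claw=255, squeeze=6)

```text
clock: 4.05
tool_pos: [0.6, -0.0645, 0.0293]
tcp_rot: [[-0.116, 0.993, -0.001], [0.993, 0.116, -0.0], [0.0, -0.001, -1.0]]
ft_force: [-3.8, -1.0, 3.4]
width: 0.0159
gripper_force: 6.0
```

Emit:
carry_out(steps=[[0, -0.04, 0, 0], [0, -0.04, 0, 0], [0.3, -0.04, 0, 0], [0.6, -0.04, 0, 0], [0.8, -0.04, 0, 0], [0.8, -0.04, 0, 0]])

```text
clock: 4.65
tool_pos: [0.5973, -0.0434, 0.0293]
tcp_rot: [[-0.116, 0.993, 0.001], [0.993, 0.116, 0.001], [0.001, 0.001, -1.0]]
ft_force: [2.9, 1.9, -1.9]
width: 0.0158
gripper_force: 6.0
```

Emit:
carry_out(steps=[[0.3, 0.02, 0, 0], [0.6, 0.02, 0, 0], [0.9, 0.02, 0, 0], [1.2, 0.02, 0, 0], [1.4, 0.02, 0, 0], [1.4, 0.02, 0, 0]])

```text
clock: 5.25
tool_pos: [0.5932, -0.0087, 0.0292]
tcp_rot: [[-0.116, 0.993, -0.0], [0.993, 0.116, 0.001], [0.001, -0.0, -1.0]]
ft_force: [0.4, 1.5, 2.1]
width: 0.0158
gripper_force: 6.0
```

Run:
```python
from h import *
s=camera("side");st=state();print(st["tool_pos"],st["ft_force"])
cv2.imwrite("pics/pull.png",cv2.convertScaleAbs(cv2.resize(s["color"][90:210,220:360,::-1],None,fx=5,fy=5,interpolation=cv2.INTER_CUBIC),alpha=1.8))
```

```text
[ 0.59327674 -0.00892415  0.02928917] [0.12028221 1.3438868  1.88752079]
```

View pics/pull.png

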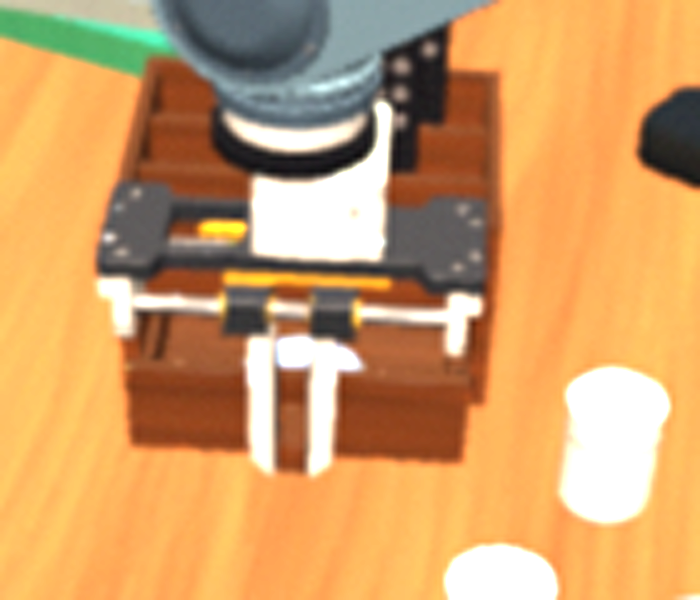

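The tray is opening (the dish shows at (310,350)) and the organiser's edges haven't moved. I'll continue, then creep towards the stop.

Emit:
carry_out(steps=[[0.3, 0, 0, 0], [0.6, 0, 0, 0], [0.8, 0, 0, 0], [0.9, 0, 0, 0], [0.9, 0, 0, 0]])

```text
clock: 5.8
tool_pos: [0.5906, 0.0132, 0.0293]
tcp_rot: [[-0.116, 0.993, -0.001], [0.993, 0.116, 0.001], [0.001, -0.0, -1.0]]
ft_force: [-1.1, 1.8, 3.2]
width: 0.0159
gripper_force: 6.0
```

Emit:
carry_out(steps=[[0.08, 0, 0, 0], [0.16, 0, 0, 0], [0.24, 0, 0, 0], [0.32, 0, 0, 0], [0.32, 0, 0, 0]])

```text
clock: 6.3
tool_pos: [0.5897, 0.0207, 0.0292]
tcp_rot: [[-0.116, 0.993, -0.001], [0.993, 0.116, 0.0], [0.0, -0.001, -1.0]]
ft_force: [-2.9, -0.5, 4.8]
width: 0.0158
gripper_force: 6.0
```

Emit:
carry_out(steps=[[0.07, 0, 0, 0], [0.14, 0, 0, 0], [0.2, 0, 0, 0], [0.2, 0, 0, 0]])

```text
clock: 6.7
tool_pos: [0.5891, 0.0256, 0.0292]
tcp_rot: [[-0.116, 0.993, -0.001], [0.993, 0.116, 0.0], [0.0, -0.001, -1.0]]
ft_force: [-3.6, -0.9, 4.8]
width: 0.0156
gripper_force: 6.0
```

Emit:
carry_out(steps=[[0.07, 0, 0, 0], [0.14, 0, 0, 0], [0.2, 0, 0, 0], [0.2, 0, 0, 0]])

```text
clock: 7.1
tool_pos: [0.5886, 0.0306, 0.0293]
tcp_rot: [[-0.116, 0.993, -0.001], [0.993, 0.116, 0.0], [0.0, -0.001, -1.0]]
ft_force: [-3.3, -0.2, 4.9]
width: 0.0158
gripper_force: 6.0
```

Emit:
carry_out(steps=[[0.07, -0.02, -0.02, 0], [0.14, -0.02, -0.02, 0], [0.2, -0.02, -0.02, 0], [0.2, -0.02, -0.02, 0]])

```text
clock: 7.5
tool_pos: [0.5879, 0.0357, 0.0293]
tcp_rot: [[-0.116, 0.993, 0.001], [0.993, 0.115, 0.001], [0.0, 0.001, -1.0]]
ft_force: [2.9, 0.6, -4.3]
width: 0.0158
gripper_force: 6.0
```

Emit:
carry_out(steps=[[0.07, 0, 0, 0], [0.14, 0, 0, 0], [0.2, 0, 0, 0], [0.2, 0, 0, 0]])

```text
clock: 7.9
tool_pos: [0.5867, 0.0406, 0.0293]
tcp_rot: [[-0.116, 0.993, -0.001], [0.993, 0.116, 0.0], [0.0, -0.001, -1.0]]
ft_force: [1.3, 0.0, -5.4]
width: 0.0159
gripper_force: 6.0
```

Emit:
carry_out(steps=[[0.07, 0, 0, 0], [0.14, 0, 0, 0], [0.2, 0, 0, 0], [0.2, 0, 0, 0]])

```text
clock: 8.3
tool_pos: [0.5863, 0.0438, 0.0297]
tcp_rot: [[-0.116, 0.993, -0.001], [0.993, 0.116, -0.003], [-0.003, -0.001, -1.0]]
ft_force: [1.0, -6.2, -4.2]
width: 0.0155
gripper_force: 6.0
```

Emit:
carry_out(steps=[[0.03, 0, 0.01, 0], [0.05, 0, 0.01, 0], [0.05, 0, 0.01, 0]])

```text
clock: 8.6
tool_pos: [0.5862, 0.0446, 0.0297]
tcp_rot: [[-0.116, 0.993, -0.001], [0.993, 0.116, -0.004], [-0.003, -0.001, -1.0]]
ft_force: [0.3, -8.5, -2.2]
width: 0.0158
gripper_force: 6.0
```

Run:
```python
from h import *
s=camera("side");st=state();print(st["tool_pos"],st["ft_force"])
cv2.imwrite("pics/out.png",cv2.convertScaleAbs(cv2.resize(s["color"][90:210,220:360,::-1],None,fx=5,fy=5,interpolation=cv2.INTER_CUBIC),alpha=1.8))
```

```text
[0.58624413 0.04456554 0.02973515] [ 0.33163074 -7.75499799 -1.71780667]
```

View pics/out.png

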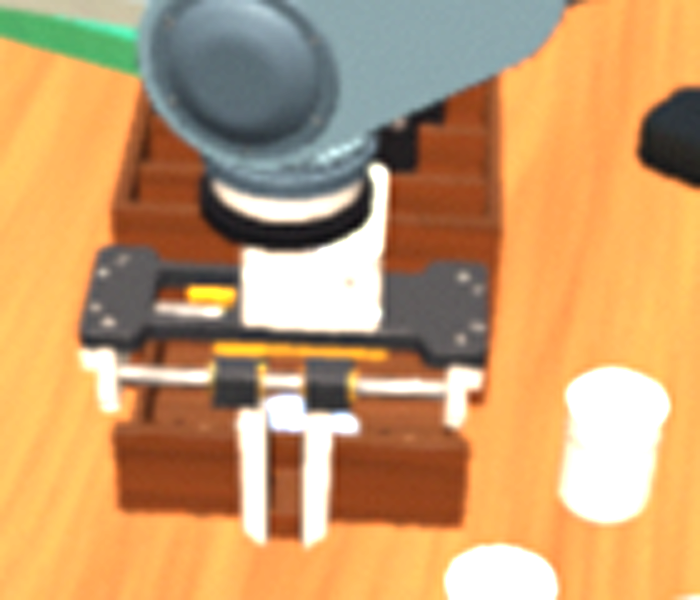

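The resistance rose sharply to 8 N over 1 mm, at about 110 mm out, and the organiser's edges haven't moved. I'll release and rise.

Emit:
carry_out(steps=[[0, 0, 0, 0], [0, 0, 0, 0], [0, 0, 0, 0], [0, 0, 0, 0], [0, 0, 0, 0]], claw=130)

```text
clock: 9.15
tool_pos: [0.5864, 0.0466, 0.0296]
tcp_rot: [[-0.116, 0.993, 0.0], [0.993, 0.116, 0.0], [0.0, 0.0, -1.0]]
ft_force: [0.3, -0.4, -0.3]
width: 0.0458
gripper_force: 0.0
```

Emit:
carry_out(steps=[[0, 0, -0.6, 0], [0, 0, -1.8, 0], [0, 0, -3.5, 0], [0, 0, -5.4, 0], [1.5, 0, -6, 0], [3.5, 0, -6, 0], [5.5, 0, -6, 0], [7.4, 0, -6, 0]], claw=0)

```text
clock: 9.95
tool_pos: [0.5648, 0.2321, 0.1813]
tcp_rot: [[-0.115, 0.993, 0.002], [0.993, 0.115, 0.001], [0.0, 0.002, -1.0]]
ft_force: [0.7, -0.5, 0.8]
width: 0.0941
gripper_force: 0.0
```

Run:
```python
from h import *
t=camera("top");s=camera("side");st=state();print(st["tool_pos"],st["tcp_rot"],st["ft_force"])
a=t["color"][120:270,200:390,::-1];b=s["color"][90:270,220:360,::-1]
A=cv2.resize(a,None,fx=2.4,fy=2.4,interpolation=cv2.INTER_CUBIC);B=cv2.resize(b,None,fx=2.4,fy=2.4,interpolation=cv2.INTER_CUBIC)
o=np.zeros((432,A.shape[1]+B.shape[1],3),np.uint8);o[:len(A),:A.shape[1]]=A;o[:len(B),A.shape[1]:]=B
cv2.imwrite("pics/dish.png",cv2.convertScaleAbs(o,alpha=1.6));print(A.shape)
```

```text
[0.56390792 0.23501623 0.18089514] [[-0.1216758   0.99256916  0.00121054]
 [ 0.99256898  0.12167394  0.00151058]
 [ 0.00135207  0.00138534 -0.99999813]] [ 0.29493017 -1.2892318   0.11502501]
(360, 456, 3)
```

View pics/dish.png

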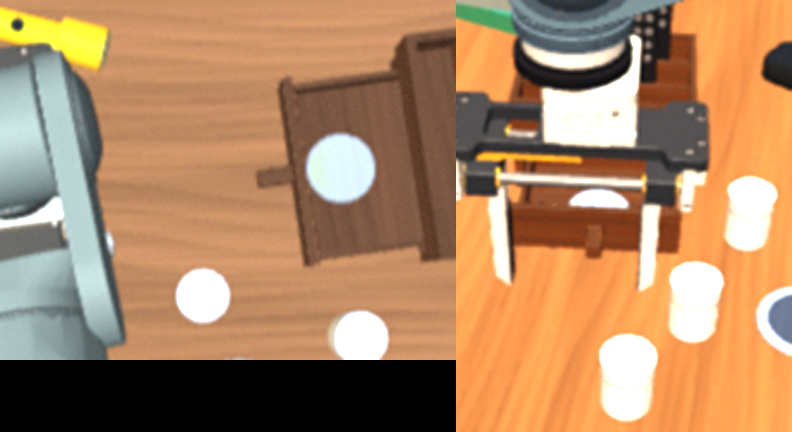

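The top crop shows the dish at (341,168), the tab tip at (258,178) and the middle tin at (203,295). The meant tin is under the arm, and nothing has moved.

```bash
cat > dish.py <<'E'
from h import *
def dish(t):
    h=cv2.cvtColor(t["color"],cv2.COLOR_RGB2HSV);m=((h[...,1]<75)&(h[...,2]>90)).astype(np.uint8)
    m[:,:315]=0;m[:,375:]=0;m[:160]=0;m[220:]=0
    k,l,st,ce=cv2.connectedComponentsWithStats(m);i=1+np.argmax(st[1:,4]);e=cv2.fitEllipse(max(cv2.findContours((l==i).astype(np.uint8),0,1)[0],key=len))
    return st[i],ce[i],e
E
python3 - <<'E'
from dish import *
t=camera("top");st,ce,e=dish(t);print(st,ce,e)
d=onz(t,*e[0],.0295);tip=onz(t,200+258/2.4,120+178/2.4,.046);print("dish",d,"tip",tip,np.linalg.norm((d-tip)[:2]),"expect 81")
v=(d-tip)[:2];print("ang",np.degrees(np.arctan2(v[1],v[0])))
for a,b in[((285,90),(308,262))]:
    p,q=onz(t,200+a[0]/2.4,120+a[1]/2.4,.063),onz(t,200+b[0]/2.4,120+b[1]/2.4,.063);w=(p-q)[:2];print(p,q,np.degrees(np.arctan2(w[1],w[0])),(p+q)/2)
print(2*e[1][0]/2*(1.0714-.03)/473)
E
```

```text
[327 175  30  30 692] [341.5650289  189.64739884] ((341.553466796875, 189.64369201660156), (28.620235443115234, 29.051313400268555), 116.6451187133789)
dish [ 0.594663   -0.03179685  0.0295    ] tip [0.58416855 0.04745433 0.046     ] 0.07994300180055255 expect 81
ang -82.45677378350553
[0.66382785 0.02147783 0.063     ] [0.50401383 0.00466187 0.063     ] 6.006676372773155 [0.58392084 0.01306985 0.063     ]
0.0630129242927277
```

Emit:
carry_out(steps=[[-0.4, -0.9, 0, 0], [-0.85, -1.7, 0, 0], [-0.85, -1.7, 0.8, 0], [-0.85, -1.7, 2.2, 0], [-0.85, -1.7, 3, 0], [-0.85, -1.7, 3, 0]])

```text
clock: 10.7
tool_pos: [0.5232, 0.2024, 0.1018]
tcp_rot: [[-0.114, 0.993, -0.006], [0.994, 0.114, -0.001], [-0.001, -0.006, -1.0]]
ft_force: [-0.3, 0.6, 0.5]
width: 0.094
gripper_force: 0.0
```

Run:
```python
from h import *
s=camera("side");st=state();p=np.array(st["tool_pos"]);print(p,st["ft_force"]);R=np.array(st["tcp_rot"])
d=np.array([.5238,.209,p[2]])-p;print("need tool x,y units",(R.T@d/.025).round(2))
h=cv2.cvtColor(s["color"],cv2.COLOR_RGB2HSV)
cv2.imwrite("pics/tin.png",cv2.resize(s["color"][190:290,220:360,::-1],None,fx=4,fy=4,interpolation=cv2.INTER_CUBIC))
print(proj(s,p))
```

```text
[0.52471874 0.20292227 0.10388648] [0.15208677 0.58904924 0.92344496]
need tool x,y units [ 0.25 -0.01 -0.  ]
[292.32178616 223.91513021]
```

View pics/tin.png

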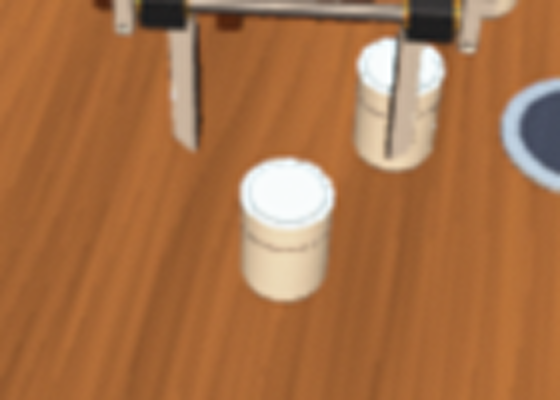

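The lid's top ellipse is centred at crop (287,193), side pixel (291.8,238.3). The fingers straddle it and are about 6 mm short along tool x. I'll correct and descend.

Emit:
carry_out(steps=[[0.27, 0, 0, 0], [0.27, 0, 0.6, 0], [0.27, 0, 1.4, 0], [0.27, 0, 2.2, 0], [0.27, 0, 2.8, 0], [0.27, 0, 3.1, 0], [0.27, 0, 3.1, 0], [0.27, 0, 3.1, 0]])

```text
clock: 11.55
tool_pos: [0.5251, 0.211, 0.0276]
tcp_rot: [[-0.116, 0.993, 0.001], [0.993, 0.116, 0.0], [0.0, 0.001, -1.0]]
ft_force: [0.2, -0.3, 0.9]
width: 0.094
gripper_force: 0.0
```

Emit:
carry_out(steps=[[0, 0, 0, 0], [0, 0, 0, 0], [0, 0, 0, 0], [0, 0, 0, 0], [0, 0, 0, 0], [0, 0, 0, 0], [0, 0, 0, 0], [0, 0, 0, 0]], claw=255, squeeze=10)

```text
clock: 12.35
tool_pos: [0.5244, 0.2108, 0.0269]
tcp_rot: [[-0.115, 0.993, -0.0], [0.993, 0.115, -0.0], [-0.0, -0.0, -1.0]]
ft_force: [-0.5, 0.5, 0.5]
width: 0.0468
gripper_force: 10.0
```

Emit:
carry_out(steps=[[0, 0, -0.1, 0], [0, 0, -0.4, 0], [0, 0, -1, 0], [0, 0, -2, 0], [0, 0, -3, 0], [0, 0, -4, 0], [0, 0, -4.5, 0], [0, 0, -4.5, 0]])

```text
clock: 13.15
tool_pos: [0.5261, 0.2112, 0.1424]
tcp_rot: [[-0.116, 0.993, 0.005], [0.993, 0.116, 0.001], [0.0, 0.005, -1.0]]
ft_force: [0.9, -0.5, -1.9]
width: 0.0466
gripper_force: 10.0
```

Run:
```python
from h import *
s=camera("side");st=state();p=np.array(st["tool_pos"]);print(p,st["ft_force"]);R=np.array(st["tcp_rot"]);print(R.round(3))
d=np.array([.5948,-.032,p[2]])-p;print("need units",(R.T@d/.025).round(2))
q=proj(s,p+[0,0,.044]);print("lid centre expected if on axis",q)
u,v=q.astype(int);cv2.imwrite("pics/held.png",cv2.resize(s["color"][v-40:v+60,u-70:u+70,::-1],None,fx=4,fy=4,interpolation=cv2.INTER_CUBIC));print(u-70,v-40)
```

```text
[0.52498458 0.21095046 0.14042854] [-0.22684528  0.74088967 -1.50503908]
[[-0.116  0.993  0.002]
 [ 0.993  0.116  0.   ]
 [ 0.     0.002 -1.   ]]
need units [-9.98  1.65  0.  ]
lid centre expected if on axis [292.88969952 196.86279237]
222 156
```

The tin is held at 46.8 mm width and weighs about right. I'll carry it over the dish.

Emit:
carry_out(steps=[[-0.7, 0.1, 0, 0], [-2, 0.35, 0, 0], [-3.5, 0.6, 0, 0], [-5, 0.85, 0, 0], [-6.5, 1.1, 0, 0], [-8, 1.35, 0, 0], [-9.2, 1.55, 0, 0], [-9.9, 1.66, 0, 0]])

```text
clock: 14.0
tool_pos: [0.5937, -0.0321, 0.1377]
tcp_rot: [[-0.113, 0.994, -0.003], [0.994, 0.113, 0.001], [0.001, -0.003, -1.0]]
ft_force: [-0.2, 0.9, -1.3]
width: 0.0466
gripper_force: 10.0
```

Emit:
carry_out(steps=[[0, 0, 0, 0], [0, 0, 0.5, 0], [0, 0, 1.2, 0], [0, 0, 2, 0], [0, 0, 2.6, 0], [0, 0, 2.8, 0], [0, 0, 2.8, 0], [0, 0, 2.8, 0]])

```text
clock: 14.8
tool_pos: [0.5948, -0.0299, 0.0701]
tcp_rot: [[-0.116, 0.993, 0.001], [0.993, 0.116, -0.0], [-0.0, 0.001, -1.0]]
ft_force: [-1.1, -0.3, -1.8]
width: 0.0468
gripper_force: 10.0
```

Run:
```python
from h import *
s=camera("side");st=state();p=np.array(st["tool_pos"]);print(p,st["ft_force"],st["wrist_torque"]);R=np.array(st["tcp_rot"])
d=np.array([.595,-.0303,.0469])-p;print("need units",(R.T@d/.025).round(2))
```

```text
[ 0.59508577 -0.03014274  0.07046045] [ 0.53586094 -0.40325226 -1.33678988] [-0.0577855   0.04413137  0.01111271]
need units [-0.01 -0.01  0.94]
```

Emit:
carry_out(steps=[[0, 0, 0.2, 0], [0, 0, 0.4, 0], [0, 0, 0.6, 0], [0, 0, 0.7, 0], [0, 0, 0.7, 0]])

```text
clock: 15.35
tool_pos: [0.5938, -0.0301, 0.0512]
tcp_rot: [[-0.115, 0.993, -0.001], [0.993, 0.115, 0.0], [0.0, -0.001, -1.0]]
ft_force: [-0.3, -0.1, -1.1]
width: 0.0468
gripper_force: 10.0
```

Emit:
carry_out(steps=[[0, 0, 0.05, 0], [0, 0, 0.1, 0], [0, 0, 0.14, 0], [0, 0, 0.14, 0], [0, 0, 0.14, 0]])

```text
clock: 15.85
tool_pos: [0.5944, -0.0302, 0.0485]
tcp_rot: [[-0.115, 0.993, 0.0], [0.993, 0.115, -0.0], [-0.0, 0.0, -1.0]]
ft_force: [-0.1, 0.5, -0.2]
width: 0.0472
gripper_force: 10.0
```

Next, small steps down until contact shows.

Emit:
carry_out(steps=[[0, 0, 0.04, 0], [0, 0, 0.04, 0], [0, 0, 0.04, 0]])

```text
clock: 16.15
tool_pos: [0.5948, -0.0302, 0.048]
tcp_rot: [[-0.116, 0.993, 0.001], [0.993, 0.116, -0.0], [-0.0, 0.001, -1.0]]
ft_force: [-0.8, 1.4, 2.7]
width: 0.0472
gripper_force: 10.0
```

Emit:
carry_out(steps=[[0, 0, 0.03, 0], [0, 0, 0.03, 0], [0, 0, 0.03, 0]])

```text
clock: 16.45
tool_pos: [0.595, -0.0303, 0.0478]
tcp_rot: [[-0.116, 0.993, 0.001], [0.993, 0.116, -0.0], [-0.0, 0.001, -1.0]]
ft_force: [-1.6, 2.0, 6.2]
width: 0.0466
gripper_force: 10.0
```

Emit:
carry_out(steps=[[0, 0, -0.08, 0], [0.04, -0.02, -0.08, 0], [0.04, -0.02, -0.04, 0], [0.04, -0.02, 0, 0], [0.04, -0.02, 0, 0], [0.04, -0.02, 0, 0]])

```text
clock: 17.05
tool_pos: [0.5947, -0.0295, 0.0478]
tcp_rot: [[-0.115, 0.993, 0.002], [0.993, 0.115, -0.001], [-0.001, 0.002, -1.0]]
ft_force: [0.1, -0.6, 5.2]
width: 0.047
gripper_force: 10.0
```

The lateral forces vanish while the bottom carries about 6 N, so the tin is seated and centred. I'll ease off and release.

Emit:
carry_out(steps=[[0, 0, -0.02, 0], [0, 0, -0.02, 0]])

```text
clock: 17.25
tool_pos: [0.5946, -0.0295, 0.0479]
tcp_rot: [[-0.115, 0.993, 0.002], [0.993, 0.115, -0.0], [-0.001, 0.002, -1.0]]
ft_force: [1.1, 0.3, 3.7]
width: 0.047
gripper_force: 10.0
```

Emit:
carry_out(steps=[[0, 0, 0, 0], [0, 0, 0, 0], [0, 0, 0, 0], [0, 0, 0, 0], [0, 0, 0, 0], [0, 0, 0, 0]], claw=40)

```text
clock: 17.85
tool_pos: [0.5936, -0.0292, 0.0471]
tcp_rot: [[-0.116, 0.993, -0.0], [0.993, 0.116, 0.0], [0.0, -0.0, -1.0]]
ft_force: [-0.3, 0.3, 1.0]
width: 0.079
gripper_force: 0.0
```

Emit:
carry_out(steps=[[0, 0, -0.4, 0], [0, 0, -1.2, 0], [0, 0, -2.5, 0], [0, 0, -4, 0], [0, 0, -5.5, 0], [1.5, 0, -6, 0], [3.5, 0, -6, 0], [5.5, 0, -6, 0]])

```text
clock: 18.65
tool_pos: [0.5782, 0.1084, 0.1993]
tcp_rot: [[-0.114, 0.994, 0.003], [0.994, 0.114, 0.0], [-0.0, 0.003, -1.0]]
ft_force: [0.9, 0.4, -0.6]
width: 0.0791
gripper_force: 0.0
```

Emit:
carry_out(steps=[[1.9, 0, 0, 0], [3.8, 0, 0, 0], [4.5, 0, 0, 0], [4.5, 0, 0, 0]])

```text
clock: 19.05
tool_pos: [0.5645, 0.2209, 0.1978]
tcp_rot: [[-0.119, 0.993, 0.001], [0.993, 0.119, -0.0], [-0.0, 0.001, -1.0]]
ft_force: [-0.3, -0.6, 0.4]
width: 0.0792
gripper_force: 0.0
```

Run:
```python
from dish import *
t=camera("top");s=camera("side");st=state();print(st["clock"],st["tool_pos"])
_,ce,e=dish(t);print("lid/dish blob",ce,e,onz(t,*e[0],.09))
A=cv2.resize(t["color"][120:270,200:390,::-1],None,fx=2.4,fy=2.4,interpolation=cv2.INTER_CUBIC);B=cv2.resize(s["color"][90:270,220:360,::-1],None,fx=2.4,fy=2.4,interpolation=cv2.INTER_CUBIC)
o=np.zeros((432,A.shape[1]+B.shape[1],3),np.uint8);o[:len(A),:A.shape[1]]=A;o[:len(B),A.shape[1]:]=B
cv2.imwrite("pics/end.png",cv2.convertScaleAbs(o,alpha=1.4))
```

```text
19.15 [0.5650942  0.21821579 0.19748126]
lid/dish blob [342.35967302 189.02861035] ((342.3271484375, 189.0601043701172), (28.471969604492188, 31.0296573638916), 47.06797790527344) [ 0.58909777 -0.02506302  0.09      ]
```

View pics/end.png

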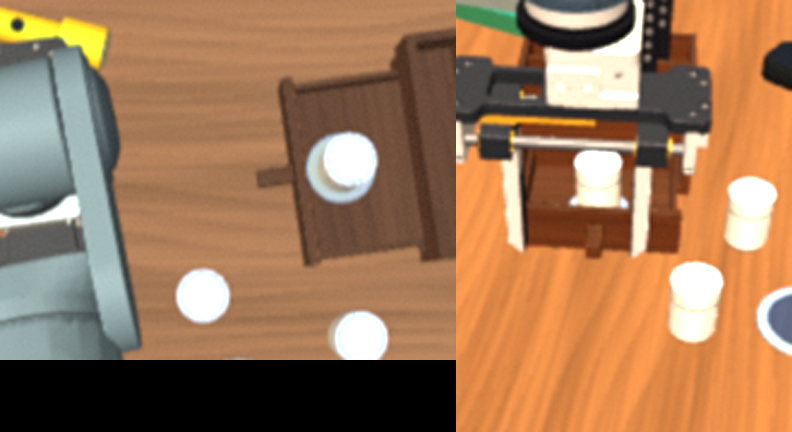

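The tin stands in the dish with its lid at top crop (350,159), and the tray and organiser are unmoved. I'll check numerically that it is upright, then hand in.

Run:
```python
from h import *
t=camera("top");im=t["color"];h=cv2.cvtColor(im,cv2.COLOR_RGB2HSV)
m=((h[...,1]<25)&(h[...,2]>170)).astype(np.uint8);m[:,:325]=0;m[:,375:]=0;m[:165]=0;m[215:]=0
k,l,st,ce=cv2.connectedComponentsWithStats(m);i=1+np.argmax(st[1:,4]);print(st[i],ce[i],onz(t,*ce[i],.0903),"want .595,-.031; px",proj(t,[.5947,-.0318,.0903]))
```

```text
[339 179  14  14 155] [345.49032258 185.82580645] [ 0.59594047 -0.03206708  0.0903    ] want .595,-.031; px [345.38444667 186.39945834]
```

The lid is within 1.5 mm of straight above the dish centre, so the tin is upright and centred.

```bash
python3 -c "
from station import job_done
print(job_done())"
```

```text
the job is handed in; nothing more can be done
None
```

The tray is fully out against its stop, about 110 mm from its start, with no sign of the organiser having moved. The white tin sits upright and centred in the dish, and the job was handed in after about 19 s; I gripped the pull upright, not at the suggested 40° tilt, because the moves could not tilt the tool.

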